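# Twist a spring-nut panel stop into the easel's channel

### The arm

A 6-joint arm with a two-finger parallel gripper is mounted at the origin on the work surface. World frame = base frame: x ahead of the robot, y to its left, z up, the work surface at z = 0. Lengths are in m, angles in degrees, forces in N, time in s.
With the tool pointing down it reaches from about 0.35 to 0.925 m from the base axis. Payload 6.4 kg.
Tool frame: the origin (TCP) lies midway between the tips of the shut fingers; the grasp point (between the pads) lies 19 mm behind it; z points along the fingers, y is the line along which they close (so a half turn about z gives the same grasp; the last joint's range is limited). The gripper opens to 94 mm and grips with 3 to 60 N. Pads are 16 mm wide; open, the fingers measure 119 mm over their backs; the gripper's body (75 mm by 177 mm) begins 78 mm behind the grasp point.
Start: joints at [-84.116, 14.043, 89.255, -0, 76.702, -9.975], TCP at [0.178, -0.625, 0.205] pointing down, gripper open.
Joint ranges: [-179.41, 179.41], [-58.25, 129.5], [7.25, 145.43], [-54.29, 234.29], [11.92, 165.04], [-157.13, 157.13]. Speed limits (degrees/s): [147.25, 147.25, 180, 180, 180, 180].

### API

Orientations are given as [roll, pitch, yaw] about the fixed x, y, z axes, in that order (R = Rz(yaw) Ry(pitch) Rx(roll)).
In Python, from plant import manip gives the robot as it stands.
- The arm moves only by the shell command python3 -m handwheel 'ROWS' [FORCE]. ROWS is JSON, a list of rows, each an object with "twist": the turn, a rotation vector about the tool's x, y, z in rad, a list of three; "linear": the shift along the tool's x, y, z in mm, a list of three; "fingers": the closure, from -1 (fully open) to 1 (shut). A call has 1 to 10 rows; each row shifts and turns the commanded pose from where the row before left it, along the tool's axes as they then stand; what a row does not reach is not made up. A row lasts 1/8 s, in which the tool goes at most 62.5 mm and 10.7 degrees, less where a joint would pass 70% of its speed; a pose out of reach is approached as far as the arm can. A call with a gripper value outside its range is refused whole. The fingers move at their own pace and stop on an object; FORCE is the grip in N (left out, the last holds). Time passes only in rows, so rows that do not move let the fingers close. It gives the time, the measured TCP pose, the force, the opening and the grip force at its end, in the units of the state.
- manip.observe(): the state, without advancing time (a new reading comes with each control period).
- manip.read_camera(name): name is "scene" or "top"; returns a dict with "image" (480x640x3 uint8, red, green, blue), "fx", "fy", "cx", "cy" (pixels), "eye" and "rotation" of the camera in the world. Camera axes: x right, y up, looking along -z (the intrinsics and any distortion apply to the point x, -y, -z); pixel columns grow to the right and rows downward; lengths in m; the calibration is good to about 2 mm. A picture is of the moment at which its call begins. There is no depth.
- manip.close_job(): hands the job in; it is judged then, once.
The state is a dict: "time": time; "q": joint angles; "joint_vel": joint speeds; "joint_efforts": joint torques, N m; "position": TCP position; "tool_rot": TCP orientation; "force": force on the tool from outside, world axes, zero at the start; "ft_torque": the same for the moment, N m; "opening": opening from 0.0 (shut) to 1.0 (fully open); "grip_force": force on a finger pad.
Only numpy, scipy, OpenCV 4.12 (cv2) and the standard library are available. Lean on these libraries where they do the work, as an engineer would, in place of code of your own. Each camera call takes 0.05 s, during which the arm holds its last target. There are 200 camera calls.

### The job

Fit the loose twist-in panel stop into the aluminium channel of the sloping easel at the black line on the board: pass its head through the slot, push it down against its spring, twist it a quarter turn so that its grooves spring up and catch on the channel's lips, and let go. It should end standing square across the slot, like the stop already fitted there. Leave the jar, the tin and the flask where they are.

Things in the scene. Friction and masses are not known exactly. Their poses are not given: they have to be found in the camera images.
- stop: Loose twist-in stop standing upright on its head on the bench, 68 mm tall, about 160 g. Origin: centre of the head's underside; z up through the handle, x the long side of the head. Steel head 36 (x) by 20 (y) by 8 mm, lower long edges bevelled 1.5 mm. At each end of its top a cross ridge (3 mm high, inner face 15.5 mm from the axis) bounds a groove for a lip. Half a turn about z makes no difference.
- stop_grip (a point): Place to grip on the stop's handle, 56 mm above its underside. The handle is a black upright bar 40 mm long (stop's x) by 14 mm thick (stop's y), 26 to 68 mm above the underside; grip its two 40 mm faces here so that the fingertips clear washer and channel.
- stop_neck (a point): On the stop's axis 12 mm above its underside, where the underside of its sliding steel washer (34 mm across, 3 mm thick) rests when free. Stem 12 mm thick. The washer can be pushed up 14 mm towards the handle; its spring resists with 3 N plus 0.6 N per mm.
- mark: Frame of the black line across the board, tilted with it. Origin: where the line meets the nominal middle of the slot, in the plane of the channel's top face. x up the slope (across the slot, away from robot), y along the slot, z square out of the face (30 degrees from vertical, leaning to the robot). Caught, the stop's z is along this z, its x along this x, its origin 15 mm below this one.
- easel: Fixed plywood easel; board 400 mm wide, 240 mm up its 30 degree slope, low edge to the robot. Origin on the bench under its middle, x horizontal away from the robot, y along the channel, z up. The slot's true middle is up to 7 mm up or down the slope from the nominal one (long bolt holes); this is not reported, find it by touch or sight. The channel holds still under the work.
- easel_face (a point): Nominal middle of the channel's top face. Channel 52 mm wide, 360 long, ends closed, 29 proud of the board. Slot 22 mm wide along y; lips 3 mm thick, edges turned down to 7 mm below the top face (3 mm thick); inside 46 wide, floor 26 below the face. The head turns freely with its underside 18.5 to 25.5 mm below the face; at 12 mm below, the washer lands on the lips.
- fitted (a point): Nominal place, on the channel's top face, of the stop already fitted (same kind, handle across the slot, as the new one should end), 130 mm from the channel's middle along +y. It is a fixed part: do not handle it. A turned stop springs up into its grooves only if square across the slot and within 1.5 mm of the slot's true middle; otherwise its ridges bear on the lips' edges and it stays 3 mm deeper until nudged.
- jar: Bystander: small jar with black lid, 60 mm across, 75 mm tall; origin under its centre.
- tin: Bystander: tin, 100 mm across, 115 mm tall; origin under its centre.
- flask: Bystander: flask with cap, 72 mm across, 150 mm tall; origin under its centre.
Things that resemble listed ones, but are neither listed nor needed, are in the scene too. There is more than one size of the stop; the job needs the largest.

How it is judged (in metres and radians):
On the way, in this order (a step that is already met when the one before it is completed fails the run):
1. the stop is lifted off the bench (height (world z) of stop above 0.04 m), for 0.1 s.
2. the stop's head is through the slot and below the lips, its long side still along the slot (z of stop in the frame of mark between -0.03 and -0.0165 m and x of stop in the frame of mark between -0.012 and 0.012 m and y of stop in the frame of mark between -0.02 and 0.02 m and angle between the x axis of stop and the y axis of mark, either way round below 0.35 rad), for 0.05 s.
At the end, for the whole second after the job is handed in: The stop is caught in the slot (within 11 mm of its nominal middle), within 12 mm of the line along it, its head square across (within 7 degrees), its axis square to the face (within 6 degrees), its origin 15 mm (within 1.8 mm) below the top face so that the lips sit in its grooves, at rest (x of stop in the frame of mark between -0.011 and 0.011 m and y of stop in the frame of mark between -0.012 and 0.012 m and z of stop in the frame of mark between -0.0168 and -0.0132 m and angle between the x axis of stop and the x axis of mark, either way round below 0.13 rad and angle between the z axis of stop and the z axis of mark, either way round below 0.1 rad and linear speed of stop below 0.02 m/s); the robot touches nothing.
It fails at once if the jar is knocked over or pushed more than 3 cm (angle between jar's own z axis and vertical above 0.4 rad or distance of jar from where it was at the start of the episode above 0.03 m).
It fails at once if the tin is knocked over or pushed more than 3 cm (angle between tin's own z axis and vertical above 0.4 rad or distance of tin from where it was at the start of the episode above 0.03 m).
It fails at once if the flask is knocked over or pushed more than 3 cm (angle between flask's own z axis and vertical above 0.4 rad or distance of flask from where it was at the start of the episode above 0.03 m).
It also fails if it takes over 64 s, if anything falls off the work surface, if the arm or the gripper's body presses on something with over 40 N, if the wrist force passes 120 N, or if a joint passes its speed limit or range.

## Working session

There is one attempt and no reset: what is moved stays moved. The work goes in short steps, Python scripts to look and compute and a shell command to move; the robot and the scene stay as the last step left them, time stands still between calls to the robot, and variables do not carry over. Pictures are saved under pics/ and viewed, at most 10 in all, crops included, and the job is handed in when it is done.

```bash
mkdir -p pics; ls
cat > h.py <<'E'
import numpy as np, cv2
from scipy.spatial.transform import Rotation as R
from plant import manip
def cam(n):
    c=manip.read_camera(n); c['rotation']=np.array(c['rotation']); c['eye']=np.array(c['eye']); return c
def save(c,name,box=None,s=1):
    im=np.array(c['image'])[:,:,::-1]
    if box: im=im[box[1]:box[3],box[0]:box[2]]
    cv2.imwrite('pics/'+name,cv2.resize(im,None,fx=s,fy=s,interpolation=cv2.INTER_CUBIC))
def ray(c,u,v):
    d=c['rotation']@np.array([(u-c['cx'])/c['fx'],-(v-c['cy'])/c['fy'],-1]); return c['eye'],d/np.linalg.norm(d)
def onz(c,u,v,z):
    e,d=ray(c,u,v); return e+d*(z-e[2])/d[2]
def onplane(c,u,v,p,n):
    e,d=ray(c,u,v); return e+d*(np.dot(p-e,n)/np.dot(d,n))
def proj(c,p):
    q=c['rotation'].T@(np.array(p)-c['eye']); return c['cx']+c['fx']*q[0]/-q[2], c['cy']-c['fy']*q[1]/-q[2]
def two(c1,p1,c2,p2):
    e1,d1=ray(c1,*p1); e2,d2=ray(c2,*p2)
    t=np.linalg.lstsq(np.c_[d1,-d2],e2-e1,rcond=None)[0]
    a,b=e1+t[0]*d1,e2+t[1]*d2; return (a+b)/2,np.linalg.norm(a-b)
E
python3 - <<'E'
from h import *
for n in('scene','top'):
    c=cam(n); save(c,n+'0.png'); print({k:v for k,v in c.items() if k!='image'})
print(manip.observe())
E
```

```text
pics
{'fx': 543.2249643847534, 'fy': 543.2249643847534, 'cx': 316.6884249947978, 'cy': 242.03506444304895, 'eye': array([ 0.89924163, -0.63740473,  0.82254381]), 'rotation': array([46.01998627,  0.62210882, 30.89931163])}
{'fx': 588.0744838082601, 'fy': 588.0744838082601, 'cx': 314.4044952708842, 'cy': 252.83767610048676, 'eye': array([0.25060517, 0.01435884, 1.35072046]), 'rotation': array([ 11.61849407,   0.12899622, -96.71440379])}
{'time': 0.1, 'q': array([-8.41157793e+01,  1.40787108e+01,  8.93152964e+01, -1.33044601e-03,
        7.66994331e+01, -9.97586889e+00]), 'joint_vel': array([ 0.00126775, -0.14253863, -0.1389627 , -0.09723622,  0.03822963,
        0.02836437]), 'joint_efforts': array([-3.75022610e-04, -4.16912162e+01, -3.15526056e+01,  6.86295494e-02,
        3.10163980e-02, -5.76592197e-05]), 'position': array([ 0.17757699, -0.6247421 ,  0.20449592]), 'tool_rot': array([-1.79907748e+02, -1.49122706e-02,  1.58603847e+01]), 'force': array([-0.18150435,  0.22524964, -0.76475668]), 'ft_torque': array([-0.02526549,  0.01427349, -0.0248141 ]), 'grip_force': 0.0, 'opening': 1.0004721380939694}
```

```bash
sed -i "s/c\['rotation'\]=np.array(c\['rotation'\])/c['rotation']=R.from_euler('xyz',c['rotation'],degrees=True).as_matrix()/" h.py
```

```text
(no output)
```

View pics/scene0.png

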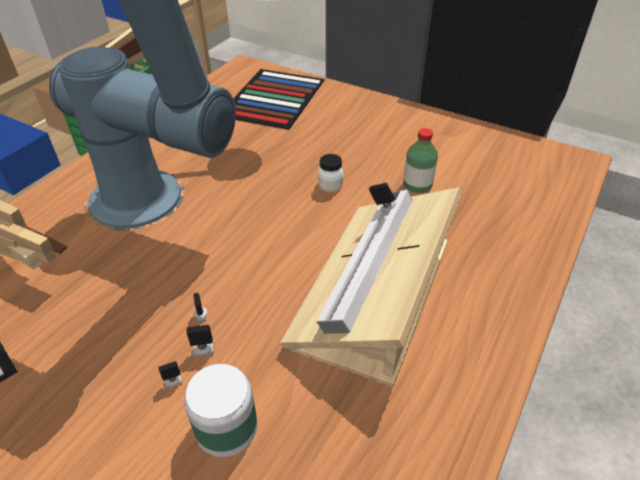

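View pics/top0.png

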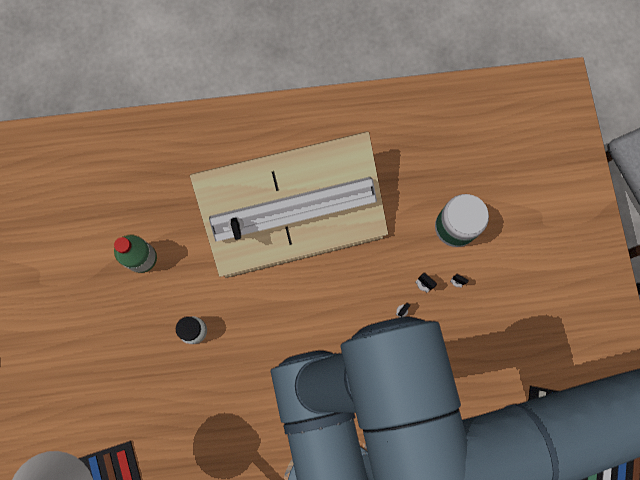

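Candidate stops: A scene (200,307)/top (403,310), seen end-on or thin; B scene (202,338)/top (427,282), which looks largest; C scene (171,374)/top (460,280). The fitted stop is at scene (383,195)/top (236,228). I'll check B with one close crop and take rough measurements.

Run:
```python
from h import *
S=cam('scene');T=cam('top')
a=S['image'][280:400,140:240,::-1];b=T['image'][255:335,380:490,::-1]
f=lambda i:cv2.resize(i,(390,450),interpolation=cv2.INTER_CUBIC)
cv2.imwrite('pics/crop.png',np.hstack([f(np.array(a)),f(np.array(b))]))
for n,s,t in(('A',(200,307),(403,310)),('B',(201,333),(427,281)),('C',(171,371),(460,280)),
  ('fit',(383,193),(236,228)),('L1',(341,256),(290,244)),('L2',(353,254),(287,227)),('L3',(397,248),(277,189)),('L4',(420,246),(273,172)),('jar',(331,162),(189,327))):
    p,g=two(S,s,T,t); print(n,p.round(4),round(g,4))
# dark handle masks -> contours, sizes
for nm,c in(('S',S),('T',T)):
    m=(np.array(c['image']).max(2)<60).astype(np.uint8)
    n,l,st,ce=cv2.connectedComponentsWithStats(m)
    for i in range(1,n):
        if 15<st[i,4]<700: 
            r=cv2.minAreaRect(np.argwhere(l==i)[:,::-1].astype(np.float32)); print(nm,st[i,4],ce[i].round(1),np.round(r[1],1),round(r[2],1))
```

```text
A [ 0.3681 -0.1966  0.0265] 0.0021
B [ 0.4238 -0.2552  0.0516] 0.0025
C [ 0.4197 -0.3333  0.0337] 0.0027
fit [0.5718 0.1476 0.1433] 0.0038
L1 [0.543  0.0379 0.0478] 0.002
L2 [0.574  0.0375 0.0711] 0.0101
L3 [0.6536 0.0512 0.1143] 0.0035
L4 [0.6908 0.0574 0.1313] 0.0038
jar [0.3817 0.2759 0.0708] 0.0012
S 205 [338.9   7.3] [18. 24.] 90.0
S 319 [398.9  16.4] [45.2 26. ] 77.5
S 273 [366.7  22.5] [28. 25.] 90.0
S 201 [131.1  48.1] [12.2 18. ] 59.7
S 231 [336.6  61.5] [34. 19.] 90.0
S 226 [390.   73.6] [21.  37.9] 5.2
S 22 [384.   65.5] [ 3.5 11.4] 11.3
S 53 [255.5  76.9] [ 3.2 18.4] 42.5
S 20 [365.6  77.7] [5.3 6.3] 11.3
S 35 [357.3  80.3] [8.  8.2] 76.0
S 50 [369.9  83.8] [10.4  9.2] 11.3
S 55 [239.4  96.9] [18. 12.] 90.0
S 108 [188.3 103.7] [ 9.2 41.8] 73.3
S 26 [ 66.2 112.4] [16.1  2.4] 28.3
S 17 [255.4 106.9] [15.1  1.1] 10.3
S 24 [275.1 110.3] [21.4  1. ] 10.0
S 94 [129.9 132.7] [42.7 11.8] 15.3
S 39 [154.7 135.6] [12.1  4.9] 26.6
S 273 [330.5 162.5] [15. 19.] 90.0
S 343 [381.8 193.7] [22.4 18.3] 63.4
S 93 [197.8 304.3] [20.6  4.7] 78.7
S 397 [199.4 335.2] [19. 23.] 90.0
S 307 [  5.6 364.4] [16. 36.] 0.0
S 243 [169.4 370.8] [14.9 17.4] 71.6
T 183 [618.8 169.4] [67.5  8.8] 60.6
T 40 [274.8 180.9] [19.4  1.9] 76.0
T 290 [449.  234.1] [43.8 21.3] 36.6
T 155 [235.6 228.1] [21.6  7.8] 76.0
T 34 [288.2 235.4] [17.5  1.7] 76.0
T 76 [143.4 255. ] [10.8 28.6] 22.9
T 116 [634.  251.4] [ 9.8 13.2] 68.2
T 54 [151.6 262.7] [ 8.9 27.3] 28.4
T 172 [427.1 281.1] [17.7 11.3] 45.0
T 105 [460.  279.2] [15.4  8.4] 21.8
T 33 [638.  287.4] [11.  3.] 90.0
T 480 [392.3 321.6] [25.5 88.5] 79.5
T 471 [187.9 328.4] [23. 24.] 90.0
T 414 [315. 358.] [17.9 64.8] 76.0
T 61 [346.5 384. ] [32.8  4.1] 76.9
T 294 [412.8 422.4] [ 7.  98.1] 77.4
T 351 [339.5 431.9] [99.6 50.6] 32.5
T 140 [629.4 469.8] [ 7.2 19.5] 4.1
T 86 [614.2 473. ] [13.  6.] 90.0
T 43 [599.6 475.6] [8. 5.] 90.0
```

View pics/crop.png

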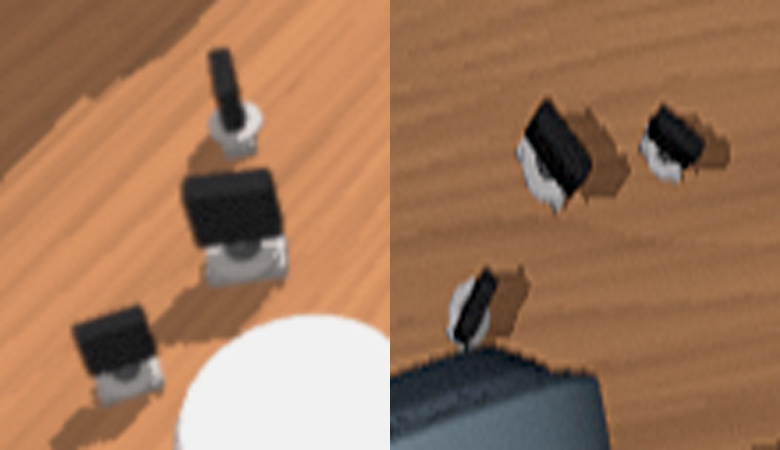

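The crop shows that B is clearly the largest: handle at scene (199,335)/top (427,281), with its top edge in the top view running from about (424,272) to (437,283). Next I'll look at the channel up close and work out the numbers.

Run:
```python
from h import *
S=cam('scene');T=cam('top')
for c,pts in((T,[(424.3,272.2),(437,282.9)]),(S,[(187.4,327.5),(209.2,325.3)])):
    a,b=[onz(c,*p,.068) for p in pts]; print('top edge',a.round(4),b.round(4),np.linalg.norm(a-b).round(4),np.degrees(np.arctan2(*(b-a)[1::-1])).round(1))
a,b=[onz(S,*p,.026) for p in [(190,345.9),(212.6,342.4)]]; print('bot edge',a.round(4),b.round(4),np.linalg.norm(a-b).round(4),np.degrees(np.arctan2(*(b-a)[1::-1])).round(1))
save(T,'t1.png',(200,160,390,250),4)
save(S,'s1.png',(310,180,470,340),3.7)
```

```text
top edge [ 0.4409 -0.2498  0.068 ] [ 0.414  -0.2739  0.068 ] 0.0361 -138.2
top edge [ 0.407  -0.2653  0.068 ] [ 0.4365 -0.2425  0.068 ] 0.0373 37.7
bot edge [ 0.4102 -0.2733  0.026 ] [ 0.44   -0.2471  0.026 ] 0.0397 41.3
```

View pics/t1.png

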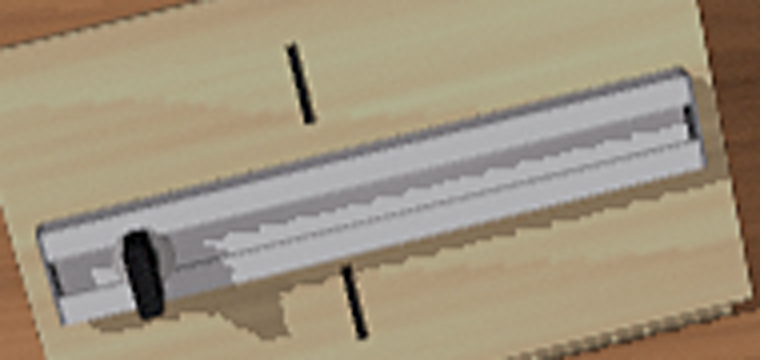

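View pics/s1.png

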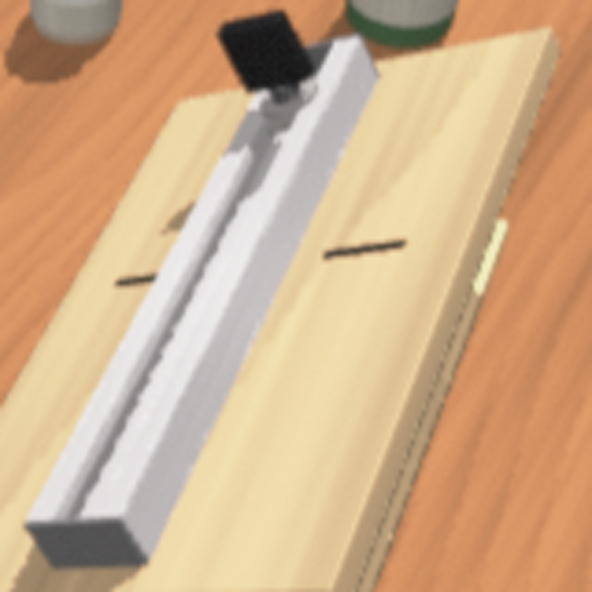

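The channel shows clearly. In t1 (4x, offset 200,160) the line ends are (291,44)-(311,124) and (346,266)-(363,339), and the top-face edges run (45,236)-(688,82) and (62,325)-(704,168). In s1 (3.7x, offset 310,180) the line is (116,283)…(325,256)-(406,242), with the near face corners at (28,527) and (122,522).

```bash
cat > m.py <<'E'
from h import *
S=cam('scene');T=cam('top')
t=lambda a,b:(200+a/4-.4,160+b/4-.4); s=lambda a,b:(310+a/3.7-.4,180+b/3.7-.4)
L=[two(S,s(116,283),T,t(363,339)),two(S,s(325,256),T,t(311,124)),two(S,s(406,242),T,t(291,44))]
for p,g in L: print('line',p.round(4),round(g,4))
P=np.array([p for p,g in L])
def frame(psi):
    y=np.array([-np.sin(psi),np.cos(psi),0]);x=np.array([np.cos(psi)*np.cos(np.pi/6),np.sin(psi)*np.cos(np.pi/6),.5]);return np.c_[x,y,np.cross(x,y)]
psi=np.radians(5)
for _ in range(5):
    F=frame(psi); n=F[:,2]; h=np.mean(P@n)
    pt=n*(h+.029)
    e=[[onplane(T,*t(*q),pt,n) for q in E] for E in([(45,236),(688,82)],[(62,325),(704,168)],[(270,250),(690,143)])]
    psi=np.mean([np.arctan2(-(b-a)[0],(b-a)[1]) if (b-a)[1]>0 else np.arctan2((b-a)[0],-(b-a)[1]) for a,b in e])
F=frame(psi);print('psi',np.degrees(psi),'h',(P@F[:,2]).round(4), 'line y',(P@F[:,1]).round(4),'x',(P@F[:,0]).round(4))
c0=np.mean(P@F[:,1])
def fx(c,f,q,lab): 
    p=onplane(c,*f(*q),pt,F[:,2]); print(lab,'x %.4f y %.4f'%(p@F[:,0],p@F[:,1]-c0))
for q,l in(((45,236),'up L'),((688,82),'up R'),((62,325),'dn L'),((704,168),'dn R'),((270,250),'slotdn'),((690,143),'slotdn R'),((190,232),'slotup'),((680,108),'slotup R')):fx(T,t,q,l)
for q,l in(((28,527),'S dn near'),((122,522),'S up near'),((360,38),'S up far'),((65,520),'S slotdn?'),((78,518),'S ?')):fx(S,s,q,l)
np.savez('easel.npz',F=F,pt=pt,c0=c0)
E
python3 m.py
```

```text
line [0.5426 0.0376 0.0475] 0.001
line [0.6527 0.052  0.1105] 0.0
line [0.6911 0.0573 0.1348] 0.0001
psi 7.585131760692805 h [-0.2302 -0.2312 -0.2296] line y [-0.0344 -0.0346 -0.0345] x [0.4938 0.6215 0.6672]
up L x 0.6028 y 0.1534
up R x 0.6009 y -0.2047
dn L x 0.5525 y 0.1579
dn R x 0.5516 y -0.2045
slotdn x 0.5654 y 0.0383
slotdn R x 0.5673 y -0.1995
slotup x 0.5859 y 0.0778
slotup R x 0.5878 y -0.1977
S dn near x 0.5548 y -0.2091
S up near x 0.6061 y -0.2090
S up far x 0.6050 y 0.1534
S slotdn? x 0.5739 y -0.2060
S ? x 0.5807 y -0.2051
```

```bash
python3 -m handwheel '[{"twist":[0,0,0],"linear":[34,-29,0],"fingers":-0.1},{"twist":[0,0,0],"linear":[34,-29,0],"fingers":-0.1},{"twist":[0,0,0],"linear":[34,-29,0],"fingers":-0.1},{"twist":[0,0,0],"linear":[34,-29,0],"fingers":-0.1},{"twist":[0,0,0],"linear":[34,-29,0],"fingers":-0.1},{"twist":[0,0,0],"linear":[34,-29,0],"fingers":-0.1},{"twist":[0,0,0],"linear":[34,-29,0],"fingers":-0.1},{"twist":[0,0,-0.14],"linear":[34,-29,0],"fingers":-0.1},{"twist":[0,0,-0.14],"linear":[0,0,0],"fingers":-0.1},{"twist":[0,0,-0.14],"linear":[0,0,0],"fingers":-0.1}]' 20
```

```text
time: 1.65
position: [0.3763, -0.3272, 0.2056]
tool_rot: [180.0, 0.0, 40.3]
force: [-0.5, 0.2, 0.7]
opening: 0.548
grip_force: 0.0
```

```bash
python3 -m handwheel '[{"twist":[0,0,0],"linear":[41,-12,0],"fingers":-0.1},{"twist":[0,0,0],"linear":[40,-11,0],"fingers":-0.1},{"twist":[0,0,0],"linear":[0,0,45],"fingers":-0.1},{"twist":[0,0,0],"linear":[0,0,45],"fingers":-0.1},{"twist":[0,0,0],"linear":[0,0,0],"fingers":-0.1}]'
python3 - <<'E'
from h import *
S=cam('scene');T=cam('top')
a=np.array(S['image'])[240:400,120:280,::-1];b=np.array(T['image'])[220:340,380:500,::-1]
f=lambda i:cv2.resize(i,(400,400),interpolation=cv2.INTER_CUBIC)
cv2.imwrite('pics/g1.png',np.hstack([f(a),f(b)]))
st=manip.observe();p=st['position'];print(p,proj(S,p),proj(T,p))
E
```

```text
time: 2.28
position: [0.4212, -0.256, 0.1123]
tool_rot: [-179.6, 0.0, 39.9]
force: [0.6, -0.6, 0.3]
opening: 0.55
grip_force: 0.0
[ 0.42372899 -0.25868804  0.11665551] (np.float64(192.6129076909596), np.float64(310.9585286322651)) (np.float64(433.8337341917558), np.float64(275.77869746211894))
```

View pics/g1.png

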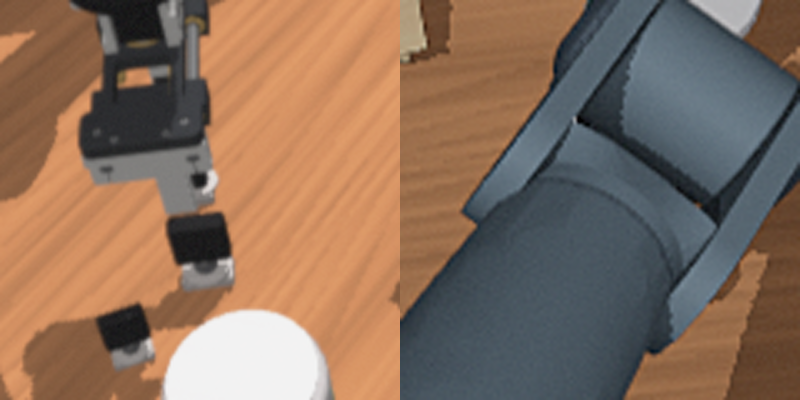

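The gripper is above the largest stop: front finger near crop (186,200), handle at crop (200,238), and they line up. Next I descend and grip.

```bash
python3 -m handwheel '[{"twist":[0,0,0],"linear":[0,0,40],"fingers":-0.1},{"twist":[0,0,0],"linear":[0,0,38],"fingers":-0.1},{"twist":[0,0,0],"linear":[0,0,0],"fingers":-0.1},{"twist":[0,0,0],"linear":[0,0,0],"fingers":-0.1}]'
python3 -c "
from plant import manip
for i in range(3): print(manip.observe()['position'],manip.observe()['force'])"
```

```text
time: 2.88
position: [0.4248, -0.2598, 0.0401]
tool_rot: [179.7, -0.0, 39.9]
force: [-0.4, 0.1, 0.4]
opening: 0.556
grip_force: 0.0
[ 0.42482115 -0.25976621  0.04013329] [-0.41144691  0.07609643  0.40559154]
[ 0.42482115 -0.25976621  0.04013329] [-0.41144691  0.07609643  0.40559154]
[ 0.42482115 -0.25976621  0.04013329] [-0.41144691  0.07609643  0.40559154]
```

```bash
python3 -m handwheel '[{"twist":[0,0,0],"linear":[0,0,2],"fingers":-0.1},{"twist":[0,0,0],"linear":[0,0,0],"fingers":1},{"twist":[0,0,0],"linear":[0,0,0],"fingers":1},{"twist":[0,0,0],"linear":[0,0,0],"fingers":1},{"twist":[0,0,0],"linear":[0,0,0],"fingers":1},{"twist":[0,0,0],"linear":[0,0,0],"fingers":1}]' 45
```

```text
time: 3.62
position: [0.4232, -0.2581, 0.0354]
tool_rot: [-180.0, -0.0, 39.9]
force: [-0.5, -0.1, 0.2]
opening: 0.147
grip_force: 45.0
```

```bash
python3 -m handwheel '[{"twist":[0,0,0],"linear":[0,0,-40],"fingers":1},{"twist":[0,0,0],"linear":[0,0,-60],"fingers":1},{"twist":[0,0,0],"linear":[0,0,-60],"fingers":1},{"twist":[0,0,0],"linear":[0,0,-60],"fingers":1},{"twist":[0,0,0],"linear":[0,0,0],"fingers":1},{"twist":[0,0,0],"linear":[0,0,0],"fingers":1}]'
cat > plan.py <<'E'
import sys
from h import *
E=np.load('easel.npz');F=E['F'];h=E['pt']@F[:,2]; c0=float(E['c0'])
def tool():
    s=manip.observe(); return np.array(s['position']),R.from_euler('xyz',s['tool_rot'],degrees=True).as_matrix()
X0=.578  # slot middle (F coords)
def local(p): return F.T@p-np.array([X0,c0,h])   # in slot frame
if __name__=='__main__':
    x,y,z,th=map(float,sys.argv[1:5]) # target TCP in slot frame (m), twist deg about tool z
    p,M=tool(); G=np.c_[F[:,1],F[:,0],-F[:,2]]@R.from_euler('z',th,degrees=True).as_matrix()
    t=F@np.array([X0+x,c0+y,h+z]); rv=R.from_matrix(M.T@G).as_rotvec()
    print('target',t.round(4),'rotvec',rv.round(4),'lin mm (tool)',(M.T@(t-p)*1e3).round(1),'world mm',((t-p)*1e3).round(1),'slotframe now mm',(local(p)*1e3).round(1))
E
python3 plan.py 0 0 .09 0
```

```text
time: 4.38
position: [0.4227, -0.2576, 0.2541]
tool_rot: [-179.9, 0.0, 39.9]
force: [-0.0, -0.3, -1.8]
opening: 0.143
grip_force: 45.0
target [0.5559 0.0392 0.1926] rotvec [-0.4803  0.2624 -0.9828] lin mm (tool) [ 292.7 -142.    61.7] world mm [133.3 296.8 -61.5] slotframe now mm [-117.6 -276.7  228.9]
```

```bash
python3 -m handwheel '[{"twist":[0,0,0],"linear":[42,-20,0],"fingers":1},{"twist":[0,0,0],"linear":[42,-20,0],"fingers":1},{"twist":[0,0,0],"linear":[42,-20,0],"fingers":1},{"twist":[0,0,0],"linear":[42,-20,0],"fingers":1},{"twist":[0,0,0],"linear":[42,-20,0],"fingers":1},{"twist":[0,0,0],"linear":[42,-20,0],"fingers":1},{"twist":[0,0,0],"linear":[40,-22,0],"fingers":1}]'
python3 -m handwheel '[{"twist":[-0.0686,0.0375,-0.1404],"linear":[0,0,0],"fingers":1},{"twist":[-0.0686,0.0375,-0.1404],"linear":[0,0,0],"fingers":1},{"twist":[-0.0686,0.0375,-0.1404],"linear":[0,0,0],"fingers":1},{"twist":[-0.0686,0.0375,-0.1404],"linear":[0,0,0],"fingers":1},{"twist":[-0.0686,0.0375,-0.1404],"linear":[0,0,0],"fingers":1},{"twist":[-0.0686,0.0375,-0.1404],"linear":[0,0,0],"fingers":1},{"twist":[-0.0686,0.0375,-0.1404],"linear":[0,0,0],"fingers":1},{"twist":[0,0,0],"linear":[0,0,0],"fingers":1},{"twist":[0,0,0],"linear":[0,0,0],"fingers":1}]'
python3 plan.py 0 0 .09 0
```

```text
time: 5.25
position: [0.555, 0.0398, 0.252]
tool_rot: [-179.8, 0.2, 39.9]
force: [0.6, -0.2, -1.7]
opening: 0.147
grip_force: 45.0
time: 6.38
position: [0.5556, 0.0382, 0.254]
tool_rot: [150.1, 0.0, 97.5]
force: [0.6, 0.0, -1.5]
opening: 0.145
grip_force: 45.0
target [0.5559 0.0392 0.1926] rotvec [-0.0019  0.0011 -0.0018] lin mm (tool) [  1.  -30.2  53.5] world mm [  0.3   1.  -61.5] slotframe now mm [ 30.3  -1.  143.5]
```

```bash
python3 -m handwheel '[{"twist":[0,0,0],"linear":[1,-30,0],"fingers":1},{"twist":[0,0,0],"linear":[0,0,27],"fingers":1},{"twist":[0,0,0],"linear":[0,0,27],"fingers":1},{"twist":[0,0,0],"linear":[0,0,0],"fingers":1},{"twist":[0,0,0],"linear":[0,0,0],"fingers":1}]'
python3 plan.py 0 0 .09 0
python3 - <<'E'
from h import *
S=cam('scene'); save(S,'i1.png',(320,150,440,300),4)
from plan import *
for z in(-.0,.02,.04,.053): print(z,[np.round((np.array(proj(S,F@np.array([X0+x,c0,h+z])))-[320,150])*4,0) for x in(-.011,0,.011)])
E
```

```text
time: 7.0
position: [0.5574, 0.0393, 0.1944]
tool_rot: [149.9, 0.1, 97.6]
force: [-1.0, 0.7, -1.0]
opening: 0.146
grip_force: 45.0
target [0.5559 0.0392 0.1926] rotvec [0.0016 0.0014 0.0006] lin mm (tool) [ 0.1 -2.2  0.9] world mm [-1.4 -0.1 -1.9] slotframe now mm [ 2.2 -0.1 90.9]
-0.0 [array([184., 361.]), array([203., 358.]), array([223., 355.])]
0.02 [array([165., 329.]), array([185., 326.]), array([205., 323.])]
0.04 [array([147., 296.]), array([167., 293.]), array([187., 289.])]
0.053 [array([135., 275.]), array([154., 271.]), array([175., 267.])]
```

View pics/i1.png

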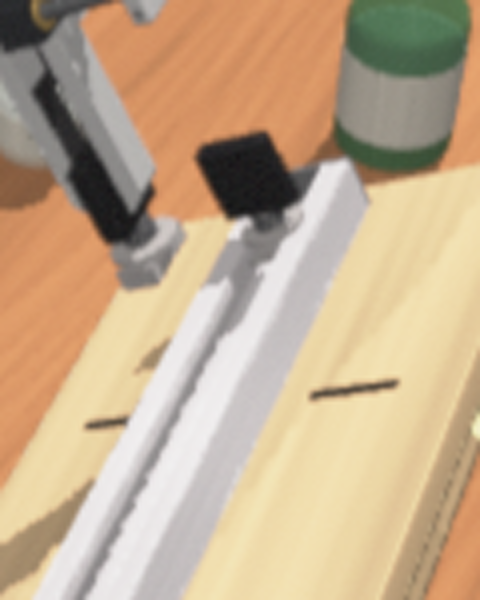

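The stop is held upright and square, with the near end of its head at crop (122-155,285). The slot lies ahead, its dark strip near (190,365). Next I descend close to the face and look again.

```bash
python3 -m handwheel '[{"twist":[0,0,0],"linear":[0,-1,23],"fingers":1},{"twist":[0,0,0],"linear":[0,0,20],"fingers":1},{"twist":[0,0,0],"linear":[0,0,0],"fingers":1},{"twist":[0,0,0],"linear":[0,0,0],"fingers":1},{"twist":[0,0,0],"linear":[0,0,0],"fingers":1}]'
python3 plan.py 0 0 .045 0
python3 - <<'E'
from h import *
S=cam('scene'); save(S,'i2.png',(335,190,415,270),7)
from plan import *
for z in(0,.01): print(z,[np.round((np.array(proj(S,F@np.array([X0+x,c0+y,h+z])))-[335,190])*7,0) for y in (-.018,-.06) for x in(-.026,-.011,-.01,.01,.011,.026)])
E
```

```text
time: 7.68
position: [0.578, 0.0417, 0.1574]
tool_rot: [149.8, 0.1, 97.6]
force: [-0.5, 0.5, -1.6]
opening: 0.146
grip_force: 45.0
target [0.5782 0.0422 0.1536] rotvec [0.0033 0.002  0.001 ] lin mm (tool) [ 0.5 -1.6  3.5] world mm [ 0.3  0.5 -3.8] slotframe now mm [ 1.6 -0.4 48.5]
0 [array([147., 402.]), array([194., 395.]), array([197., 395.]), array([260., 386.]), array([264., 385.]), array([312., 378.]), array([ 91., 506.]), array([139., 500.]), array([142., 499.]), array([207., 491.]), array([210., 491.]), array([260., 484.])]
0.01 [array([131., 374.]), array([177., 367.]), array([181., 367.]), array([244., 357.]), array([248., 357.]), array([296., 349.]), array([ 74., 478.]), array([122., 471.]), array([125., 471.]), array([190., 462.]), array([193., 462.]), array([243., 455.])]
```

View pics/i2.png

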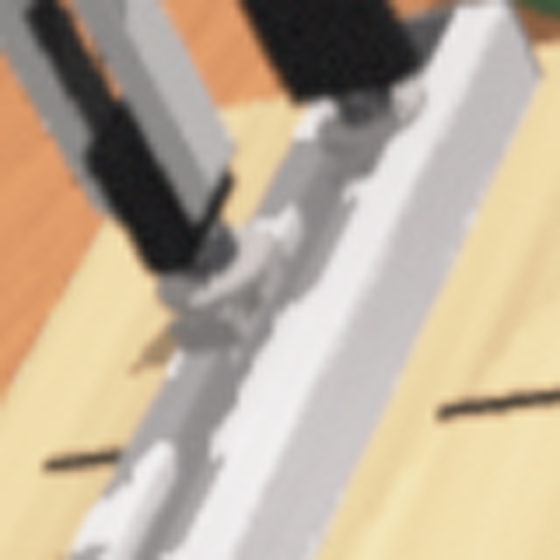

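At 12 mm above the face, the head's near end is at crop (172-240,345). By its outer edge (about 323,378), the channel lies about 3 mm upslope of my estimate in this view. I'll shift upslope 2 mm and feel downward.

```bash
python3 -m handwheel '[{"twist":[0,0,0],"linear":[0,2,3],"fingers":1},{"twist":[0,0,0],"linear":[0,0,3],"fingers":1},{"twist":[0,0,0],"linear":[0,0,2],"fingers":1},{"twist":[0,0,0],"linear":[0,0,0],"fingers":1},{"twist":[0,0,0],"linear":[0,0,0],"fingers":1}]'
python3 plan.py 0 0 .035 0
python3 -m handwheel '[{"twist":[0,0,0],"linear":[0,0,2],"fingers":1},{"twist":[0,0,0],"linear":[0,0,2],"fingers":1},{"twist":[0,0,0],"linear":[0,0,0],"fingers":1}]'
python3 plan.py 0 0 .035 0
```

```text
time: 8.35
position: [0.5832, 0.0426, 0.15]
tool_rot: [149.9, 0.1, 97.6]
force: [-0.7, -0.2, -1.3]
opening: 0.143
grip_force: 45.0
target [0.5832 0.0429 0.1449] rotvec [0.0011 0.0013 0.0008] lin mm (tool) [ 0.2 -2.5  4.4] world mm [-0.   0.2 -5.1] slotframe now mm [ 2.5 -0.2 39.4]
time: 8.72
position: [0.5851, 0.0429, 0.1463]
tool_rot: [150.0, 0.1, 97.6]
force: [-0.4, -0.0, -1.1]
opening: 0.146
grip_force: 45.0
target [0.5832 0.0429 0.1449] rotvec [0.0009 0.0012 0.0007] lin mm (tool) [ 0.2 -2.4  0.3] world mm [-1.9 -0.  -1.4] slotframe now mm [ 2.4 -0.2 35.3]
```

```bash
for i in 1 2 3; do python3 -m handwheel '[{"twist":[0,0,0],"linear":[0,0,2],"fingers":1},{"twist":[0,0,0],"linear":[0,0,0],"fingers":1},{"twist":[0,0,0],"linear":[0,0,0],"fingers":1}]' | grep -E "force"; python3 plan.py 0 0 .035 0|sed 's/.*now//'; done
```

```text
force: [-9.4, -1.4, 6.0]
grip_force: 45.0
 mm [ 2.9 -0.3 34.2]
force: [-30.4, -4.0, 26.9]
grip_force: 45.0
 mm [ 3.1 -0.3 33.8]
force: [-46.6, -6.9, 41.9]
grip_force: 45.1
 mm [ 3.3 -0.2 33.1]
```

```bash
cat > ft.py <<'E'
from plan import *
s=manip.observe(); p,M=tool(); print('F_m',(F.T@s['force']).round(1),'M_m',(F.T@s['ft_torque']).round(2),'pos',(local(p)*1e3).round(1),'rot',s['tool_rot'].round(2))
E
python3 ft.py
python3 -m handwheel '[{"twist":[0,0,0],"linear":[0,0,-3],"fingers":1},{"twist":[0,0,0],"linear":[0,0,0],"fingers":1}]' >/dev/null; python3 ft.py;python3 -m handwheel '[{"twist":[0,0,0],"linear":[0,0,-3],"fingers":1},{"twist":[0,0,0],"linear":[0,0,0],"fingers":1}]' >/dev/null; python3 ft.py
python3 - <<'E'
from plan import *
S=cam('scene'); save(S,'i3.png',(335,190,415,270),7)
E
```

```text
F_m [-19.8  -0.7  59.8] M_m [-0.17  4.36 -0.04] pos [ 3.3 -0.2 33.1] rot [150.15   0.17  97.83]
F_m [-5.7 -0.7 16.6] M_m [0.   1.25 0.03] pos [ 3.2 -0.3 33.7] rot [1.4992e+02 1.2000e-01 9.7640e+01]
F_m [ 0.3  0.1 -1.2] M_m [-0.07  0.26  0.03] pos [ 2.7 -0.3 35.5] rot [1.499e+02 1.000e-01 9.758e+01]
```

View pics/i3.png

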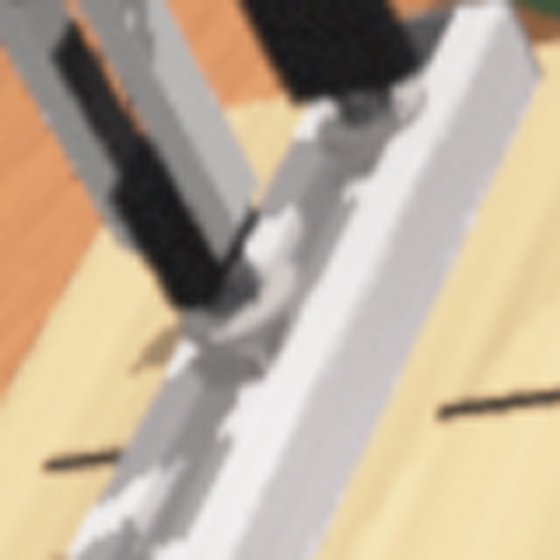

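```bash
python3 -m handwheel '[{"twist":[0,0,0],"linear":[0,-1.5,0],"fingers":1},{"twist":[0,0,0],"linear":[0,0,2],"fingers":1},{"twist":[0,0,0],"linear":[0,0,0],"fingers":1}]' >/dev/null; python3 ft.py;python3 -m handwheel '[{"twist":[0,0,0],"linear":[0,0,1.5],"fingers":1},{"twist":[0,0,0],"linear":[0,0,0],"fingers":1}]' >/dev/null; python3 ft.py
```

```text
F_m [-0.8  0.5 -1.9] M_m [ 0.04  0.33 -0.03] pos [ 0.8 -0.2 33.2] rot [1.4996e+02 8.0000e-02 9.7580e+01]
F_m [-0.4  0.9 -0.3] M_m [-0.09  0.45  0.01] pos [ 0.8 -0.2 31.7] rot [1.4996e+02 8.0000e-02 9.7590e+01]
```

The head is entering the slot, so the slot's middle is near x≈0.8 mm or less in my frame. I'll keep going down in small steps.

```bash
python3 -m handwheel '[{"twist":[0,0,0],"linear":[0,0,3],"fingers":1},{"twist":[0,0,0],"linear":[0,0,0],"fingers":1}]' >/dev/null; python3 ft.py;python3 -m handwheel '[{"twist":[0,0,0],"linear":[0,0,3],"fingers":1},{"twist":[0,0,0],"linear":[0,0,0],"fingers":1}]' >/dev/null; python3 ft.py
```

```text
F_m [-1.7 -0.3 -1.6] M_m [-0.04  0.5   0.  ] pos [ 0.8 -0.2 28.6] rot [1.4996e+02 8.0000e-02 9.7590e+01]
F_m [-1.5  0.7 -2.5] M_m [-0.03  0.57  0.06] pos [ 0.8 -0.2 25.6] rot [1.4996e+02 8.0000e-02 9.7580e+01]
```

```bash
python3 -m handwheel '[{"twist":[0,0,0],"linear":[0,0,2],"fingers":1},{"twist":[0,0,0],"linear":[0,0,0],"fingers":1}]' >/dev/null; python3 ft.py;python3 -m handwheel '[{"twist":[0,0,0],"linear":[0,0,2],"fingers":1},{"twist":[0,0,0],"linear":[0,0,0],"fingers":1}]' >/dev/null; python3 ft.py
```

```text
F_m [-1.7 -0.5 -1.5] M_m [-0.08  0.67  0.04] pos [ 0.8 -0.2 23.7] rot [1.4996e+02 8.0000e-02 9.7590e+01]
F_m [-4.3 -0.   0.5] M_m [0.03 0.88 0.07] pos [ 0.7 -0.2 21.8] rot [1.4997e+02 8.0000e-02 9.7600e+01]
```

```bash
python3 -m handwheel '[{"twist":[0,0,0],"linear":[0,-0.5,1.5],"fingers":1},{"twist":[0,0,0],"linear":[0,0,0],"fingers":1}]' >/dev/null; python3 ft.py;python3 -m handwheel '[{"twist":[0,0,0],"linear":[0,0,2.5],"fingers":1},{"twist":[0,0,0],"linear":[0,0,0],"fingers":1}]' >/dev/null; python3 ft.py
```

```text
F_m [-2.8  0.8  1.8] M_m [ 0.13  0.78 -0.01] pos [ 0.8 -0.2 20.5] rot [1.4991e+02 8.0000e-02 9.7590e+01]
F_m [-3.7  0.3  3.3] M_m [0.21 0.84 0.06] pos [ 0.8 -0.2 18.1] rot [1.4992e+02 8.0000e-02 9.7590e+01]
```

```bash
for i in 1 2; do python3 -m handwheel '[{"twist":[0,0,0],"linear":[0,0,2],"fingers":1},{"twist":[0,0,0],"linear":[0,0,0],"fingers":1}]' >/dev/null; python3 ft.py; done
```

```text
F_m [-3.6  0.7  4.9] M_m [0.13 0.94 0.01] pos [ 0.8 -0.2 16.2] rot [1.4992e+02 9.0000e-02 9.7600e+01]
F_m [-3.7  1.2  7.2] M_m [ 0.1   1.08 -0.02] pos [ 0.9 -0.2 14.2] rot [1.4992e+02 9.0000e-02 9.7600e+01]
```

```bash
python3 -m handwheel '[{"twist":[0,0,0],"linear":[0,-0.3,1.8],"fingers":1},{"twist":[0,0,0],"linear":[0,0,0],"fingers":1}]' >/dev/null; python3 ft.py; python3 -m handwheel '[{"twist":[0,0,0.1745],"linear":[0,0,0],"fingers":1},{"twist":[0,0,0.1745],"linear":[0,0,0],"fingers":1},{"twist":[0,0,0.1745],"linear":[0,0,0],"fingers":1},{"twist":[0,0,0],"linear":[0,0,0],"fingers":1}]'>/dev/null; python3 ft.py
```

```text
F_m [-4.4  1.2  7.9] M_m [ 0.18  0.97 -0.  ] pos [ 0.8 -0.2 12.6] rot [1.4989e+02 9.0000e-02 9.7600e+01]
F_m [-2.3  1.2  8.1] M_m [ 0.1   0.59 -0.07] pos [ 2.6 -0.8 13.2] rot [153.1  -14.5   71.03]
```

```bash
python3 -m handwheel '[{"twist":[0,0,0.1745],"linear":[0,0,0],"fingers":1},{"twist":[0,0,0.1745],"linear":[0,0,0],"fingers":1},{"twist":[0,0,0.1745],"linear":[0,0,0],"fingers":1},{"twist":[0,0,0],"linear":[0,0,0],"fingers":1}]'>/dev/null; python3 ft.py; python3 plan.py 0 0 .0126 90;  python3 -m handwheel '[{"twist":[0,0,0.1745],"linear":[0,0,0],"fingers":1},{"twist":[0,0,0.1745],"linear":[0,0,0],"fingers":1},{"twist":[0,0,0.1745],"linear":[0,0,0],"fingers":1},{"twist":[0,0,0],"linear":[0,0,0],"fingers":1},{"twist":[0,0,0],"linear":[0,0,0],"fingers":1}]'>/dev/null; python3 ft.py;  python3 plan.py 0 0 .0126 90
```

```text
F_m [-2.3 -0.1  6.5] M_m [ 0.12  0.67 -0.06] pos [ 2.4 -0.7 13.1] rot [163.63 -25.83  41.32]
target [0.5943 0.0443 0.1255] rotvec [ 0.0034 -0.0041  0.5235] lin mm (tool) [-1.7 -1.8  0.5] world mm [-1.9  0.4 -1.6] slotframe now mm [ 2.4 -0.7 13.1]
F_m [-0.6  0.2  6.6] M_m [ 0.13  0.56 -0.12] pos [ 2.8 -0.9 13.3] rot [179.81 -30.33   7.65]
target [0.5943 0.0443 0.1255] rotvec [ 0.0027 -0.0058  0.001 ] lin mm (tool) [-2.8 -0.9  0.6] world mm [-2.2  0.6 -2. ] slotframe now mm [ 2.8 -0.9 13.3]
```

```bash
python3 -m handwheel '[{"twist":[0,0,0],"linear":[-2,0,0],"fingers":1},{"twist":[0,0,0],"linear":[0,0,0],"fingers":1},{"twist":[0,0,0],"linear":[0,0,0],"fingers":1}]' >/dev/null; python3 ft.py; for i in 1 2; do python3 -m handwheel '[{"twist":[0,0,0],"linear":[0,0,-2],"fingers":1},{"twist":[0,0,0],"linear":[0,0,0],"fingers":1}]'>/dev/null; python3 ft.py;done
```

```text
F_m [1.4 1.9 6.8] M_m [ 0.45 -0.04  0.02] pos [ 2.7 -1.  13.9] rot [179.79 -30.53   7.65]
F_m [1.6 1.5 6.2] M_m [ 0.45 -0.1  -0.04] pos [ 2.6 -0.9 15.8] rot [179.79 -30.53   7.64]
F_m [  7.8   2.  -12.5] M_m [ 0.44 -1.47 -0.02] pos [ 2.1 -1.  16.7] rot [179.81 -30.57   7.55]
```

```bash
python3 -m handwheel '[{"twist":[0,0,0],"linear":[0,0,2.5],"fingers":1},{"twist":[0,0,0],"linear":[-1,0,0],"fingers":1},{"twist":[0,0,0],"linear":[-1,0,0],"fingers":1},{"twist":[0,0,0],"linear":[0,0,0],"fingers":1},{"twist":[0,0,0],"linear":[0,0,0],"fingers":1}]' >/dev/null; python3 ft.py; python3 -m handwheel '[{"twist":[0,0,0],"linear":[0,0,-2],"fingers":1},{"twist":[0,0,0],"linear":[0,0,0],"fingers":1}]'>/dev/null; python3 ft.py
python3 -m handwheel '[{"twist":[0,0,0],"linear":[0,0,-1.5],"fingers":1},{"twist":[0,0,0],"linear":[0,0,0],"fingers":1}]'>/dev/null; python3 ft.py
```

```text
F_m [3.6 0.3 6.7] M_m [ 0.12 -0.42 -0.04] pos [ 0.6 -1.4 15.3] rot [179.73 -30.53   7.67]
F_m [3.9 0.6 5.5] M_m [ 0.03 -0.39  0.04] pos [ 0.4 -1.4 17.2] rot [179.72 -30.51   7.67]
F_m [ 1.7 -1.4  4.3] M_m [-0.07 -0.25 -0.  ] pos [-0.6 -1.3 18.4] rot [179.75 -30.4    7.68]
```

```bash
for i in 1 2; do python3 -m handwheel '[{"twist":[0,0,0],"linear":[0,0,-1],"fingers":1},{"twist":[0,0,0],"linear":[0,0,0],"fingers":1}]'>/dev/null; python3 ft.py;done
```

```text
F_m [ 3.2 -0.9  5.2] M_m [-0.13 -0.49 -0.02] pos [-2.1 -0.8 18.7] rot [179.81 -30.25   7.66]
F_m [ 7.9 -0.7 -7.5] M_m [-0.13 -1.38 -0.03] pos [-2.3 -0.8 19. ] rot [179.83 -30.29   7.6 ]
```

```bash
python3 -m handwheel '[{"twist":[0,0,0],"linear":[1,0,0.7],"fingers":1},{"twist":[0,0,0],"linear":[0,0,0],"fingers":1}]'>/dev/null; python3 ft.py; python3 -m handwheel '[{"twist":[0,0,0],"linear":[0,0,0],"fingers":-0.1},{"twist":[0,0,0],"linear":[0,0,0],"fingers":-0.1},{"twist":[0,0,0],"linear":[0,0,0],"fingers":-0.1},{"twist":[0,0,0],"linear":[0,0,0],"fingers":-0.1}]'; python3 ft.py; python3 -m handwheel '[{"twist":[0,0,0],"linear":[0,0,-30],"fingers":-0.1},{"twist":[0,0,0],"linear":[0,0,-50],"fingers":-0.1},{"twist":[0,0,0],"linear":[0,0,-50],"fingers":-0.1},{"twist":[0,0,0],"linear":[0,60,0],"fingers":-0.1},{"twist":[0,0,0],"linear":[0,60,0],"fingers":-0.1},{"twist":[0,0,0],"linear":[0,60,0],"fingers":-0.1},{"twist":[0,0,0],"linear":[0,0,0],"fingers":-0.1},{"twist":[0,0,0],"linear":[0,0,0],"fingers":-0.1}]'
python3 - <<'E'
from plan import *
S=cam('scene'); T=cam('top')
a=np.array(S['image'])[170:280,335:445,::-1];b=np.array(T['image'])[180:260,210:320,::-1]
cv2.imwrite('pics/end.png',np.hstack([cv2.resize(a,(400,400),interpolation=2),cv2.resize(b,(400,400*80//110),interpolation=2)if 0 else cv2.resize(b,(400,400),interpolation=2)]))
E
```

```text
F_m [ 3.  -2.3  2.5] M_m [-0.44 -0.5  -0.  ] pos [-2.1 -0.8 18.6] rot [179.82 -30.14   7.67]
time: 18.15
position: [0.5887, 0.0435, 0.1287]
tool_rot: [179.9, -30.0, 7.7]
force: [0.1, -0.5, 0.1]
opening: 0.529
grip_force: 0.0
F_m [ 0.1 -0.5  0.1] M_m [-0.    0.16  0.01] pos [-3.3 -0.1 18.2] rot [179.91 -30.02   7.65]
time: 19.15
position: [0.548, -0.1431, 0.2416]
tool_rot: [179.9, -30.0, 7.6]
force: [0.6, 0.6, -0.5]
opening: 0.552
grip_force: 0.0
```

View pics/end.png

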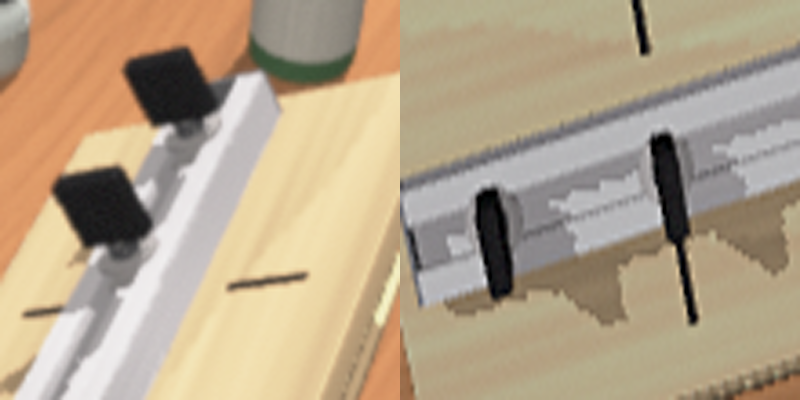

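The new stop stands like the fitted one, at end.png (100,205) beside (170,85), and the line runs straight into its handle in the top view. I'll check height and angle numerically against the fitted stop.

Run:
```python
from plan import *
r=[]
C=[cam('scene'),cam('top')]
for c,box in zip(C,((335,170,445,280),(210,180,320,260))):
    m=(np.array(c['image']).max(2)<60).astype(np.uint8); k=np.zeros_like(m);k[box[1]:box[3],box[0]:box[2]]=1
    n,l,st,ce=cv2.connectedComponentsWithStats(m*k)
    o=[(st[i,4],ce[i],cv2.minAreaRect(np.argwhere(l==i)[:,::-1].astype(np.float32)),st[i,:4]) for i in range(1,n) if st[i,4]>80]
    for q in o: print(q[0],q[1].round(1),np.round(q[2][1],1),round(q[2][2],1),q[3])
    r.append(sorted(o,key=lambda q:q[1][1] if c is C[0] else q[1][0])) # fitted first
for i in(0,1):
    p,g=two(C[0],r[0][i][1],C[1],r[1][i][1]); print((local(p)*1e3).round(1),round(g,4))
```

```text
341 [381.8 193.8] [23.  17.8] 59.0 [370 184  25  20]
373 [363.  226.9] [24.5 18.2] 60.9 [350 217  26  21]
165 [284.6 220.3] [38.5  6.7] 77.9 [279 207  13  38]
154 [235.6 228. ] [21.3  7.8] 76.0 [231 218  10  22]
[ -0.2 105.6  31. ] 0.0006
[-7.2  2.4 29.5] 0.0067
```

Run:
```python
from plan import *
C=[cam('scene'),cam('top')]
def cen(c,box):
    m=np.array(c['image']).max(2)<60; b=m[box[1]:box[3],box[0]:box[2]].astype(np.uint8)
    b=cv2.morphologyEx(b,cv2.MORPH_OPEN,np.ones((3,3),np.uint8))
    q=np.argwhere(b)[:,::-1]+[box[0],box[1]]; rc=cv2.minAreaRect(q.astype(np.float32)); print(len(q),q.mean(0).round(1),np.round(rc[1],1),round(rc[2],1)); return q.mean(0)
for bs,bt in(((368,182,396,206),(228,215,244,243)),((348,215,378,240),(274,200,296,236))):
    p,g=two(C[0],cen(C[0],bs),C[1],cen(C[1],bt)); print((local(p)*1e3).round(1),round(g,4))
```

```text
339 [381.7 193.7] [21.5 18.3] 63.4
152 [235.6 227.9] [21.1  7.8] 76.0
[ -0.  105.4  31.5] 0.0002
370 [363.  226.8] [24.1 18.2] 60.9
135 [283.8 217.1] [21.8  6.7] 78.7
[-2.2  0.9 31. ] 0.0005
```

```bash
python3 -c "
from plant import manip
print(manip.close_job())"
```

```text
the job is handed in; nothing more can be done
None
```

I fitted the largest stop at the black line and handed the job in. In the final camera check it stood square across the slot, level with the fitted stop to about 0.5 mm; no verdict came back.

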